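Put the last vial away and walk the sticky shutter of the vial box shut

ROBOT

A 6-joint arm with a two-finger parallel gripper is mounted at the origin on a cart in front of the work surface, level with it; the furniture and walls round the work are solid. World frame = base frame: x ahead of the robot, y to its left, z up, the work surface at z = 0. Lengths are in mm, angles in rad, forces in N, time in s.
With the tool pointing down it reaches from about 275 to 975 mm from the base axis. Payload 8.4 kg.
Tool frame: the origin (TCP) lies midway between the tips of the shut fingers; the grasp point (between the pads) lies 19 mm behind it; z points along the fingers, y is the direction in which the jaws open and shut (so a half turn about z gives the same grasp; the last joint's range is limited). The gripper opens to 92 mm and grips with 3 to 60 N. Pads are 20 mm wide; open, the fingers measure 128 mm over their backs; the gripper's body (75 mm by 189 mm) begins 69 mm behind the grasp point.
Start: joints at [-1.29, 0.353, 1.633, -0, 1.155, -0.002], TCP at [174.402, -600.176, 174.783] pointing down, gripper open.
Joint ranges: [-2.63, 2.63], [-0.92, 2.1], [0.06, 2.66], [-1.3, 4.44], [0, 2.69], [-3.02, 3.02]. Speed limits (rad/s): [2.22, 2.22, 2.79, 3.14, 3.14, 3.14].

INTERFACE

Orientations are given as a unit quaternion [w, x, y, z].
In Python, from cell import env gives the robot as it stands. The module is installed in compiled form; this text tells all that it offers.
- The arm moves only by the tool jog_arm, never from a script. Its argument "rows" is text: rows parted by semicolons, each of 7 numbers parted by spaces: the finger opening in mm, from 0 to 91.9, then the shift along the tool's x, y, z in units of 50 mm (1.0 is 50 mm), then the turn, a rotation vector about the tool's x, y, z in units of 8 degrees (1.0 is 8 degrees). A call has exactly 8 rows; each row shifts and turns the commanded pose from where the row before left it, along the tool's axes as they then stand; what a row does not reach is not made up. A row lasts 1/8 s, in which the tool goes at most 62.5 mm and 10.7 degrees, less where a joint would pass 70% of its speed; a pose out of reach is approached as far as the arm can. A call is refused whole if a number of a shift passes 1 or a number of a turn 1, either way. A call with a gripper value outside its range is refused whole. The fingers move at their own pace and stop on an object; "squeeze" is the grip in N (left out, the last holds). Time passes only in rows, so rows that do not move let the fingers close, or fill a call up. It gives the time, the measured TCP pose, the force and the opening at its end, in the units of the state.
- env.get_state(): the state, without advancing time (a new reading comes with each control period).
- env.snapshot(name): name is "scene" or "top" or "wrist"; returns a dict with "pixels" (480x640x3 uint8, red, green, blue), "fx", "fy", "cx", "cy" (pixels), "cam_to_world" (4x4, takes a point from camera to world coordinates); the wrist camera has in their place "hand_eye" (4x4, takes a point from camera to tool coordinates, whose origin is the TCP and whose axes are the flange's). Camera axes: x right, y up, looking along -z (the intrinsics and any distortion apply to the point x, -y, -z); pixel columns grow to the right and rows downward; lengths in mm; the calibration is good to about 2 mm. A picture is of the moment at which its call begins: read the wrist's pose just before it. There is no depth.
- env.close_job(): hands the job in, once; it reports no verdict.
Trained networks look in the newest picture that a camera, given by its name, has taken for a name from the list of things; names that differ only in an ending like _2 or _b are one class to them, and where a whole thing is asked for, a point or a joint stands for the part that bears it (a point fixed in the world has none). Each returns a list of dicts, best first, with "confidence" (0 to 1); they miss things now and then, are a little off and sometimes report something else, mostly with a low value. They report only what shows in the picture. A call takes as long as a camera call. They do not tell look-alikes from the thing itself.
- env.trace(camera, query): "pixels" (480x640 bool, what is visible of it) and "point" ([row, column] in pixels, amid what is visible of it).
The state is a dict: "t": time; "qpos": joint angles; "qvel": joint speeds; "joint_efforts": joint torques, N m; "position": TCP position; "tool_rot": TCP orientation; "force": force on the tool from outside, world axes, zero at the start; "moment": the same for the moment, N m; "width": opening from 0.0 (shut) to 1.0 (fully open).
Only numpy, scipy, OpenCV 4.12 (cv2) and the standard library are available. Lean on these libraries where they do the work, as an engineer would, in place of code of your own. Each camera call takes 0.05 s, during which the arm holds its last target.

TASK

Set the spare white vial that stands on the bench, the twin of the two in the box, upright in the empty middle well of the vial box, then close the box: slide its grey shutter out over the vials by the two black knobs at its ends until its whole leading edge is square and fully home against the stop bar, and finish with a firm, steady push of about 15 N so that its rubber edge beds light-tight. The shutter is sticky and binds as soon as one end gets ahead of the other, so work it along gently and never force it; leave the other things on the bench alone.

Things in the scene. Friction and masses are not known exactly. Their poses are not given: they have to be found in the camera images.
- vial_box: White steel box screwed to the bench, 276 wide (its y), 266 long (x), 78.5 mm high. Origin on the bench on its centre line; x = closing travel, away from the robot, z up. x -160 to -50: fixed deck over the stowed shutter, top 78.5; x 6 to 92: open bay, 210 wide; x 96 to 106: aluminium stop bar, top 78.5; side lips at |y| 118 to 138, top 78.5. Outer wells hold fixed vials, tops 64 mm.
- well (a point): Centre of the floor of the empty middle well, at (49, 0, 4) mm in the box's frame; z up. The well is a round hole 43 mm wide in a grey holder whose top is 18 mm above this point. A seated vial has its centre 29 mm above this point, with 2 mm of play all round; round it 23 mm are free to the bay's walls in x, 27 mm to the outer vials in y.
- stop_bar: Aluminium bar across the far side of the box, 276 wide, 10 thick, 13.5 mm high, top 78.5 mm above the bench; fixed. Origin in the middle of the face that the shutter's rubber-edged leading edge closes against, at (96, 0, 70.5) mm in the box's frame, axes as the box's. Pressing on a knob when the shutter is home presses the edge on this bar, which hardly gives.
- home_left (a point): Left end (y = +110) of the stop bar's face that the shutter closes against, at (96, 110, 70.5) mm in the box's frame, axes as the box's.
- home_right (a point): Right end (y = -110) of the stop bar's face, at (96, -110, 70.5) mm in the box's frame, axes as the box's.
- vial_center (a point): The spare white screw-capped vial, 39 mm across and 58 mm tall, standing upright on the bench: its centre, 29 mm above its underside; z up. 45 g.
- knob_left (a point): Left black knob of the shutter: upright round post, 16 mm thick, 32 mm tall, from 73 to 105 mm above the bench; this is its centre, half-way up, 12 mm behind the shutter's leading edge and 100 mm left of its middle. Pushed on at one end only, that end runs some 10 to 20 mm ahead of the other, then the shutter wedges; a push on the other knob frees it and swings that end forward.
- knob_right (a point): Right black knob of the shutter, mirror image of the left, 200 mm from it. The shutter is a grey plate 232 wide, 152 long, 5 mm thick, top 73 mm above the bench, about 0.3 kg, loose in the runners on two 60 mm guide shoes with 3 mm of side play. It slides at 2 to 4 N while it does not bind, stays where it is left, and carries nothing else to push on.
- edge_left (a point): Point on the shutter's leading edge, 110 mm left of its middle, 2.5 mm above its underside; it meets point home_left when the shutter is home.
- edge_right (a point): Point on the shutter's leading edge, 110 mm right of its middle; it meets point home_right when the shutter is home.
- bottle: Bystander: small white tablet bottle, 38 mm across, 68 mm tall; origin under its centre.
- cups: Bystander: stack of clear dose cups, 46 mm across, 58 mm tall; origin under its centre.
- tape: Bystander: roll of clear tape lying flat on the bench, 53 mm across, 18 mm high; origin under its centre.
Mind the look-alikes: they are no part of the job. Leave any red look-alike of the part that bears vial_center alone.

How it is judged:
By the outcome, as a careful person would: the job done as asked, in the order asked, and still so for the second after the job is handed in, with the robot touching nothing.
It also fails if it takes over 72 s, if anything falls off the work surface, if the arm or the gripper's body presses on something with over 40 N, if the wrist force passes 120 N, or if a joint passes its speed limit or range.

## Working session

There is one attempt and no reset: what is moved stays moved. The work goes in short steps, Python scripts to look and compute and a tool call to move; the robot and the scene stay as the last step left them, time stands still between calls to the robot, and variables do not carry over. Pictures are saved under pics/ and viewed, and the job is handed in when it is done.

Besides the shell and the picture viewer there is one more tool, called after "Call:" as name(argument=value, ...), one argument or row to a line, values as JSON. jog_arm: Moves the arm, as the interface text tells. Its arguments: {"type":"object","properties":{"rows":{"type":"string"},"squeeze":{"type":"number"}},"required":["rows"]}

```bash
mkdir -p pics
cat > h.py <<'E'
import numpy as np, cv2
from cell import env
def snap(c,name=None):
    st=env.get_state(); s=env.snapshot(c)
    if name: cv2.imwrite(f'pics/{name}.png',s['pixels'][:,:,::-1])
    return st,s
E
python3 - <<'E'
from h import *
print(env.get_state())
for c in ['scene','top','wrist']:
    st,s=snap(c,c+'0'); print(c,{k:(np.round(v,3).tolist() if not np.isscalar(v) else v) for k,v in s.items() if k!='pixels'})
    for q in ['vial_box','vial_center','knob_left','knob_right','edge_left','stop_bar','well','bottle','cups','tape','home_left','home_right','edge_right']:
        try:
            for r in env.trace(c,q)[:4]: print(c,q,round(r['confidence'],2),r['point'],r['pixels'].sum())
        except Exception as e: print(q,e)
E
```

```text
{'t': 0.0, 'qpos': array([-1.29038112e+00,  3.53617179e-01,  1.63410667e+00,  7.76723192e-06,
        1.15518070e+00, -2.37318370e-03]), 'qvel': array([-1.25724008e-04, -9.26559483e-05,  8.16198589e-04, -8.13728745e-04,
       -8.94174860e-04, -4.10348861e-04]), 'joint_efforts': array([-4.98851914e-04, -5.93849659e+01, -3.34208357e+01,  6.96462113e-02,
        2.34169402e-02, -9.83822679e-05]), 'position': array([ 174.26991195, -599.66540426,  174.09481412]), 'tool_rot': array([-6.50109754e-04,  9.90020492e-01,  1.40921950e-01, -8.73791311e-05]), 'force': array([ 0.07742651,  0.7264504 , -0.15787804]), 'moment': array([-0.01840701,  0.01941902,  0.02618513]), 'width': 1.000393877298787}
scene {'fx': 572.7575104313086, 'fy': 572.7575104313086, 'cx': 330.1876312966177, 'cy': 247.22129535146354, 'cam_to_world': [[0.859, 0.341, -0.382, 117.064], [-0.512, 0.548, -0.661, -717.218], [-0.016, 0.763, 0.646, 797.276], [0.0, 0.0, 0.0, 1.0]]}
scene vial_box 0.88 [250.1, 375.9] 2453
scene vial_center 0.65 [300.1, 475.7] 691
scene well 0.7 [253.2, 377.8] 2492
scene home_left 0.59 [252.4, 374.5] 23
[... 344 characters left out ...]
62 [260.1, 477.1] 474
top knob_left 0.64 [256.3, 348.7] 3692
top knob_right 0.56 [257.4, 348.0] 3783
top edge_left 0.6 [257.3, 348.0] 3581
top stop_bar 0.92 [196.3, 349.5] 929
top well 0.74 [304.6, 218.1] 474
top bottle 0.79 [220.0, 477.8] 448
top bottle 0.42 [258.1, 479.4] 419
top cups 0.79 [304.3, 219.0] 525
top tape 0.82 [315.8, 183.9] 374
top home_left 0.6 [275.3, 346.4] 16146
top home_right 0.94 [276.7, 348.4] 16056
top edge_right 0.8 [257.2, 351.3] 3658
wrist {'fx': 349.31736933937293, 'fy': 349.31736933937293, 'cx': 322.0172779492729, 'cy': 246.155958632775, 'hand_eye': [[0.001, 0.961, 0.275, 77.085], [1.0, -0.0, -0.001, -1.204], [-0.0, 0.275, -0.961, -207.778], [0.0, 0.0, 0.0, 1.0]]}
```

View pics/top0.png

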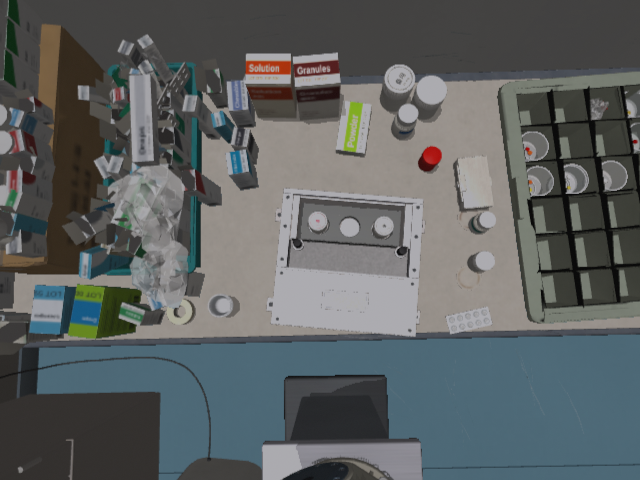

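View pics/scene0.png

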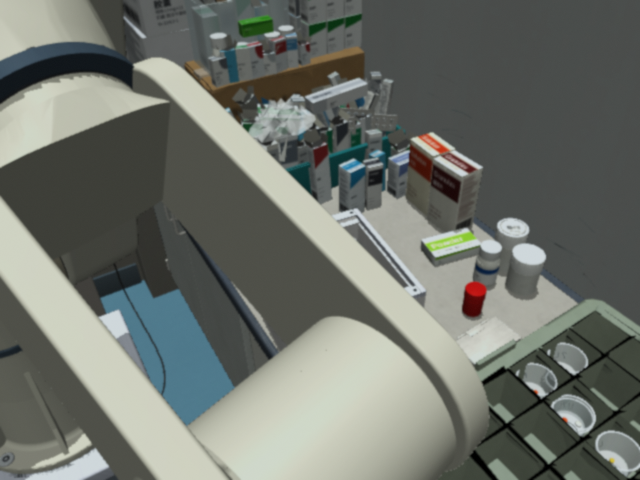

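Run:
```python
import cv2
a=cv2.imread('pics/top0.png')
cv2.imwrite('pics/top0c.png',cv2.resize(a[130:330,380:580][:,:],None,fx=3,fy=3,interpolation=3))
cv2.imwrite('pics/top0b.png',cv2.resize(a[170:380,250:450],None,fx=2.8,fy=2.8,interpolation=3))
```

```text
(no output)
```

View pics/top0c.png

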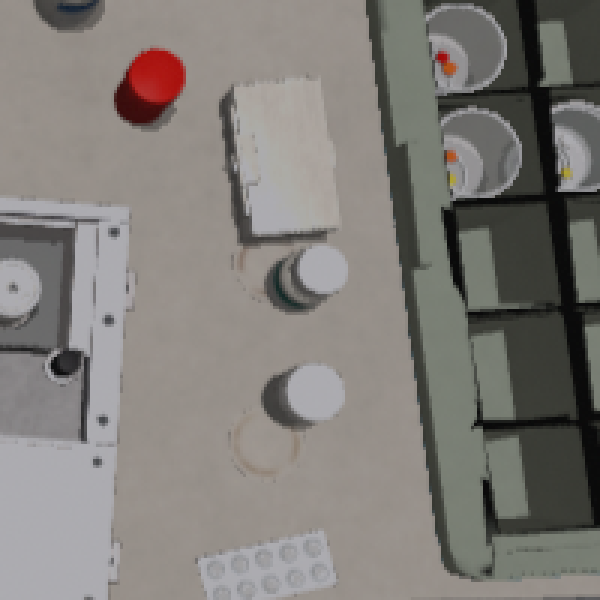

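View pics/top0b.png

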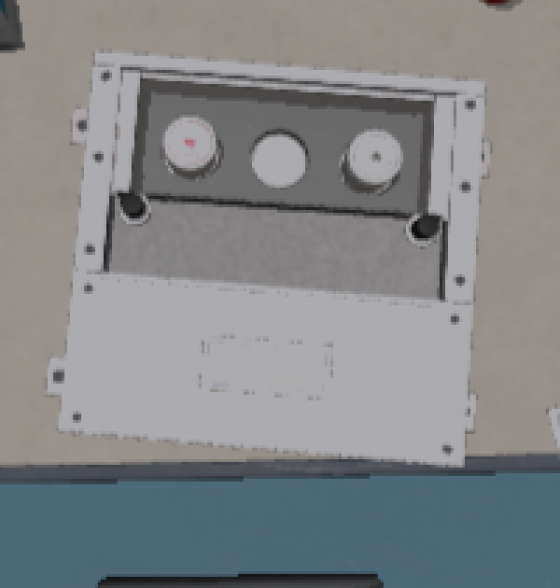

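Vial candidates in the top view:
- Plain white vial at (483,261): matches the description, so this is my choice.
- White bottle with a neck and green label at (484,221): the bystander.
- Red look-alike at (430,159): leave alone.
- Fixed vials in the box at (318,221) and (384,227).
- The larger white tubs behind.

The disc at (349,227) is the floor of the empty well. Next I'll measure the positions.

```bash
cat >> h.py <<'E'
from scipy.optimize import least_squares
def proj_cam(s,T,P):
    P=np.atleast_2d(P); R=T[:3,:3]; c=(P-T[:3,3])@R
    x=c[:,0]/-c[:,2]; y=-c[:,1]/-c[:,2]
    return np.c_[s['fx']*x+s['cx'], s['fy']*y+s['cy']]
def ray(s,T,uv,z):
    uv=np.atleast_2d(uv).astype(float)
    d=np.c_[(uv[:,0]-s['cx'])/s['fx'],-(uv[:,1]-s['cy'])/s['fy'],-np.ones(len(uv))]@T[:3,:3].T
    o=T[:3,3]; return o+d*((z-o[2])/d[:,2])[:,None]
def qR(q):
    from scipy.spatial.transform import Rotation as R
    return R.from_quat([q[1],q[2],q[3],q[0]]).as_matrix()
def wristT(st,s):
    T=np.eye(4);T[:3,:3]=qR(st['tool_rot']);T[:3,3]=st['position']; return T@s['hand_eye']
def box2w(b,P):
    P=np.atleast_2d(P).astype(float);c,s=np.cos(b[2]),np.sin(b[2])
    return np.c_[b[0]+c*P[:,0]-s*P[:,1],b[1]+s*P[:,0]+c*P[:,1],P[:,2]]
def w2box(b,P):
    P=np.atleast_2d(P).astype(float);c,s=np.cos(b[2]),np.sin(b[2]);d=P[:,:2]-b[:2]
    return np.c_[c*d[:,0]+s*d[:,1],-s*d[:,0]+c*d[:,1],P[:,2]]
E
python3 - <<'E'
from h import *
st,s=snap('top'); T=s['cam_to_world']
k=lambda u,v:(250+(u+.5)/2.8-.5,170+(v+.5)/2.8-.5)
px=np.array([k(60,430),k(463,466),k(95,52),k(484,82),k(68,270),k(472,303)])
B=np.array([[-160,138,78.5],[-160,-138,78.5],[106,138,78.5],[106,-138,78.5]])
f=lambda b:(proj_cam(s,T,box2w(b,B))-px[:4]).ravel()
r=least_squares(f,[500,0,0]); b=r.x; print(b,np.round(r.fun,2))
np.save('b.npy',b)
print('well w',box2w(b,[49,0,4]),'proj',proj_cam(s,T,box2w(b,[[49,0,4]])))
print('fixed vial tops box', w2box(b,ray(s,T,[[318,221],[384,227]],64)))
print('knob tops box (dark caps)', w2box(b,ray(s,T,[k(130,200),k(428,222)],105)))
for r in env.trace('top','vial_center'):
    m=r['pixels'];v,u=np.nonzero(m);print(r['confidence'],r['point'],u.min(),u.max(),v.min(),v.max())
g=s['pixels'][240:285,460:510].astype(int).sum(2)
m=(g>560).astype(np.uint8);n,l,stt,c=cv2.connectedComponentsWithStats(m);print(stt,c+[460,240])
for i in range(1,n):
  if stt[i,4]>50: print(ray(s,T,[c[i]+[460,240]],58))
print('red',ray(s,T,[[431,157]],58),'bottle',ray(s,T,[[486,219]],68))
E
```

```text
[ 5.35756944e+02 -2.56776144e+01 -1.06180940e-01] [-0.59  0.36  0.3  -0.07 -0.17 -0.2   0.45 -0.14]
well w [[584.48098041 -30.87070951   4.        ]] proj [[348.94362214 227.82796925]]
fixed vial tops box [[ 47.93399765  64.61845963  64.        ]
 [ 46.37489154 -67.05659896  64.        ]]
knob tops box (dark caps) [[ -1.03455255 101.36848772 105.        ]
 [  0.31231018 -99.85971623 105.        ]]
0.93 [259.8, 478.5] 467 494 251 271
0.78 [160.8, 426.7] 418 441 147 171
[[   0    0   50   45 2250]] [[484.5 262. ]]
red [[ 717.42546384 -199.38747758   58.        ]] bottle [[ 584.90691328 -298.12358105   68.        ]]
```

```bash
cat >> h.py <<'E'
from scipy.spatial.transform import Rotation as Ro
def plan(p,Rm,ptgt,yaw,n,frac=1.0,dec=2):
    """rows (tool-down) to target world pos & tool-x yaw over n rows"""
    out=[];Rt=Ro.from_euler('z',yaw).as_matrix()@np.diag([1.,-1,-1])
    p=np.array(p,float);ptgt=np.array(ptgt,float)
    for i in range(n):
        k=n-i
        d=Rm.T@(ptgt-p)/k/50; w=Ro.from_matrix(Rm.T@Rt).as_rotvec()/k/np.radians(8)
        d=np.round(d,dec);w=np.round(w,2);out.append(' '.join('%g'%(v+0) for v in [*d,*w]))
        p=p+Rm@d*50; Rm=Rm@Ro.from_rotvec(w*np.radians(8)).as_matrix()
    return out,p,Rm
def show(pt,yaw,n,p=None,Rm=None):
    st=env.get_state()
    if p is None: p=st['position'];Rm=qR(st['tool_rot'])
    o,p,Rm=plan(p,Rm,pt,yaw,n)
    print('; '.join(o));print('end',p.round(1)); return p,Rm
E
python3 - <<'E'
from h import *
st,s=snap('top'); T=s['cam_to_world'];b=np.load('b.npy')
a=cv2.resize(s['pixels'][240:285,460:510],None,fx=12,fy=12,interpolation=cv2.INTER_CUBIC)[:,:,::-1]
g=cv2.cvtColor(a,cv2.COLOR_BGR2GRAY); m=(g>165).astype(np.uint8); cv2.imwrite('pics/vz.png',np.vstack([a]))
n,l,S,C=cv2.connectedComponentsWithStats(m)
for i in range(1,n):
  if S[i,4]>2000: 
    c=C[i]/12+[460,240];print(S[i]/12,c,ray(s,T,[c],58))
print(ray(s,T,[[485,260.3]],58))
v=ray(s,T,[[485,260.3]],58)[0]
show([v[0],v[1],150],b[2],8)
E
```

```text
[  16.33333333   11.91666667   18.33333333   17.58333333 3101.        ] [485.33943352 260.66425705] [[ 503.38208904 -294.58659396   58.        ]]
[[ 504.1180674  -293.97151218   58.        ]]
1.01 -0.51 0.06 0 0 0.35; 0.98 -0.55 0.06 0 0 0.35; 0.95 -0.6 0.06 0 0 0.35; 0.92 -0.65 0.06 0 0 0.35; 0.89 -0.69 0.06 0 0 0.35; 0.85 -0.73 0.07 0 0 0.35; 0.82 -0.77 0.06 0 0 0.34; 0.77 -0.81 0.07 0 0 0.35
end [ 504.  -294.2  149.8]
```

View pics/vz.png

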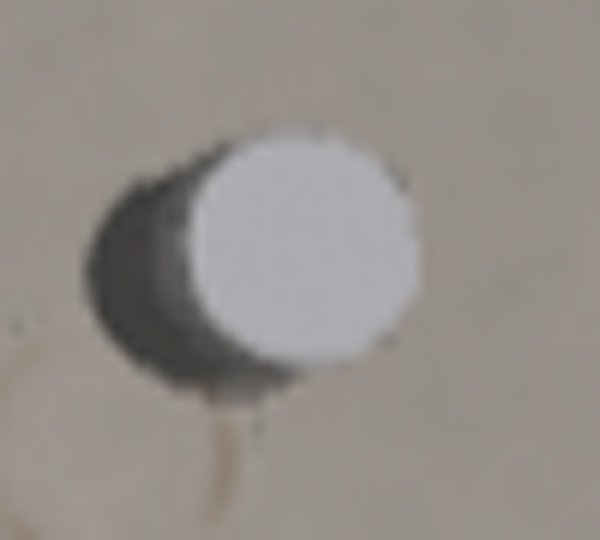

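The crop shows a plain white cap with a white body and no label, so this is the spare vial. Moving above it.

Call:
jog_arm(
  rows="91 1 -0.51 0.06 0 0 0.35; 91 0.98 -0.55 0.06 0 0 0.35; 91 0.95 -0.6 0.06 0 0 0.35; 91 0.92 -0.65 0.06 0 0 0.35; 91 0.89 -0.69 0.06 0 0 0.35; 91 0.85 -0.73 0.07 0 0 0.35; 91 0.82 -0.77 0.06 0 0 0.34; 91 0.77 -0.81 0.07 0 0 0.35",
  squeeze=10,
)

```text
t: 3.25
position: [504.9, -293.0, 149.9]
tool_rot: [0.0, 0.999, -0.054, 0.0]
force: [0.0, 0.1, 0.1]
width: 0.993
```

Run:
```python
from h import *
st,s=snap('wrist','w1'); b=np.load('b.npy')
print(st['t'],st['position'],qR(st['tool_rot'])[:,0],st['force'],np.abs(st['qvel']).max())
T=wristT(st,s)
print(proj_cam(s,T,[[504,-294,58]]))
for r in env.trace('wrist','vial_center')[:3]: print(r['confidence'],r['point'],ray(s,T,[[r['point'][1],r['point'][0]]],58))
```

```text
3.25 [ 504.88511925 -293.00535325  149.91819397] [ 9.94139533e-01 -1.08103020e-01  5.70916392e-04] [0.03861786 0.09299287 0.05875779] 1.1363307949986812
[[324.04422672 237.28015021]]
0.71 [10.4, 193.8] [[ 688.73567239 -215.69628748   58.        ]]
0.6 [231.2, 322.0] [[ 509.69650246 -292.79468458   58.        ]]
```

View pics/w1.png

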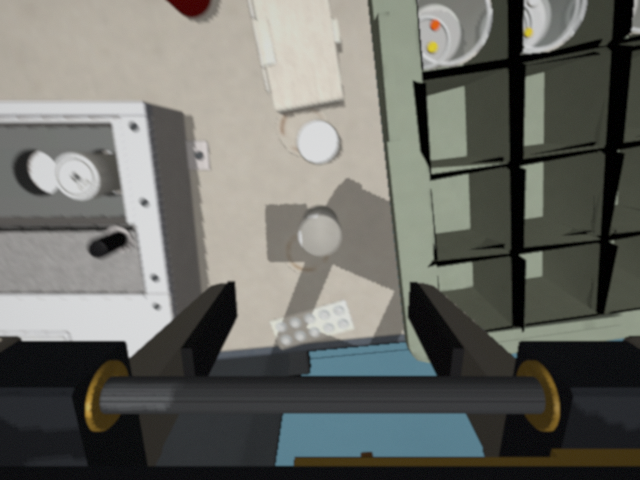

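The wrist view shows the vial cap at about (320,230) between the open fingers. The tray wall is on the right, near x=395. I'll re-measure now that the arm has settled.

Run:
```python
from h import *
st,s=snap('wrist','w2'); b=np.load('b.npy')
print(st['t'],st['position'],np.abs(st['qvel']).max())
T=wristT(st,s)
print(proj_cam(s,T,[[504,-294,58],[504,-294,0]]))
c=s['pixels'][190:270,280:370][:,:,::-1]
cv2.imwrite('pics/w2c.png',cv2.resize(c,None,fx=6,fy=6,interpolation=2))
for r in env.trace('wrist','vial_center')[:3]:
    v,u=np.nonzero(r['pixels']);print(r['confidence'],r['point'],u.min(),u.max(),v.min(),v.max(),ray(s,T,[[r['point'][1],r['point'][0]]],58))
# tray wall
print('tray edge', ray(s,T,[[393,230],[410,330]],60))
```

```text
3.35 [ 506.70527557 -290.90461721  149.52643295] 0.1083359262096595
[[326.75143454 239.18557021]
 [326.06754666 225.05973686]]
0.85 [235.5, 325.3] 303 345 208 259 [[ 507.48176076 -293.05966434   58.        ]]
0.72 [9.5, 195.3] 168 216 0 20 [[ 690.67036882 -213.96862021   58.        ]]
tray edge [[ 506.81778886 -352.41564362   60.        ]
 [ 407.62970938 -363.80817363   60.        ]]
```

View pics/w2c.png

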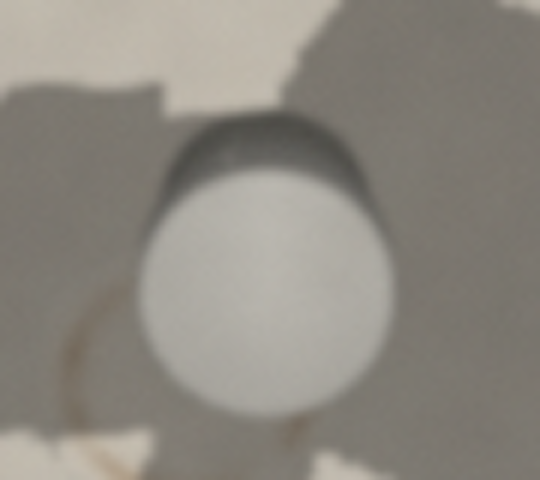

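Run:
```python
from h import *
b=np.load('b.npy');st=env.get_state();print(st['position'])
show([504.5,-292,33],b[2],6)
```

```text
[ 503.84890301 -293.60318766  149.60943528]
0 -0.01 0.39 0 0 0; 0 0 0.39 0 0 0; 0 -0.01 0.39 0 0 0; 0 0 0.39 0 0 0.01; 0.01 -0.01 0.39 0 0 0; 0 0 0.38 0 0 0.01
end [ 504.4 -292.2   33.1]
```

Run:
```python
from h import *
st,s=snap('wrist','w3');T=wristT(st,s);print(st['position'],np.abs(st['qvel']).max(),proj_cam(s,T,[[504.5,-292,58]]))
c=s['pixels'][190:270,280:370]
g=cv2.GaussianBlur(cv2.cvtColor(cv2.resize(c,None,fx=6,fy=6,interpolation=2),cv2.COLOR_RGB2GRAY),(5,5),0)
r=cv2.HoughCircles(g,cv2.HOUGH_GRADIENT,1.5,200,param1=60,param2=20,minRadius=105,maxRadius=145)
for x in r[0]: 
    uv=[280+(x[0]+.5)/6-.5,190+(x[1]+.5)/6-.5];print(x,uv,ray(s,T,[uv],58))
```

```text
[ 503.84890301 -293.60318766  149.60943528] 0.036282813057362785 [[320.97001851 235.8965215 ]]
[239.25 275.25 123.6 ] [np.float32(319.45834), np.float32(235.45833)] [[ 505.0352302  -290.71289075   58.        ]]
```

Call:
jog_arm(
  rows="62 0.01 -0.05 0.1 0 0 0; 62 0 0 0.3 0 0 0; 62 0 0 0.5 0 0 0; 62 0 0 0.5 0 0 0; 62 0 0 0.5 0 0 0; 62 0 0 0.3 0 0 0; 62 0 0 0.13 0 0 0; 30 0 0 0 0 0 0",
  squeeze=12,
)

```text
t: 4.5
position: [504.1, -292.0, 33.1]
tool_rot: [-0.0, 0.999, -0.053, -0.0]
force: [-0.6, -0.7, 0.5]
width: 0.588
```

Call:
jog_arm(
  rows="30 0 0 0 0 0 0; 30 0 0 0 0 0 0; 30 0 0 0 0 0 0; 30 0 0 -0.3 0 0 0; 30 0 0 -0.6 0 0 0; 30 0 0 -0.8 0 0 0; 30 0 0 -0.8 0 0 0; 30 0 0 -0.5 0 0 0",
)

```text
t: 5.5
position: [505.0, -292.3, 186.7]
tool_rot: [0.001, 0.999, -0.053, 0.001]
force: [-0.1, -0.6, 0.5]
width: 0.324
```

Run:
```python
from h import *
b=np.load('b.npy')
st,s=snap('wrist','w4');print(st['t'],st['position'],st['width']*92,st['force'],qR(st['tool_rot'])[:,2])
w=box2w(b,[[49,0,0]])[0]
show([w[0],w[1],180],b[2],8)
```

```text
5.5 [ 505.04228959 -292.311397    186.72332722] 29.843026766293704 [-0.12085878 -0.60371267  0.46069189] [ 0.00284166 -0.00163385 -0.99999463]
0.12 -0.67 0.02 0 -0.01 0; 0.12 -0.67 0.02 0 -0.01 0; 0.13 -0.67 0.02 0 0 0; 0.12 -0.67 0.02 0 -0.01 0; 0.13 -0.68 0.02 0.01 0 0; 0.12 -0.67 0.03 0 -0.01 0; 0.13 -0.68 0.03 0.01 0 0; 0.12 -0.67 0.02 0 -0.01 0
end [584.2 -30.9 180.1]
```

View pics/w4.png

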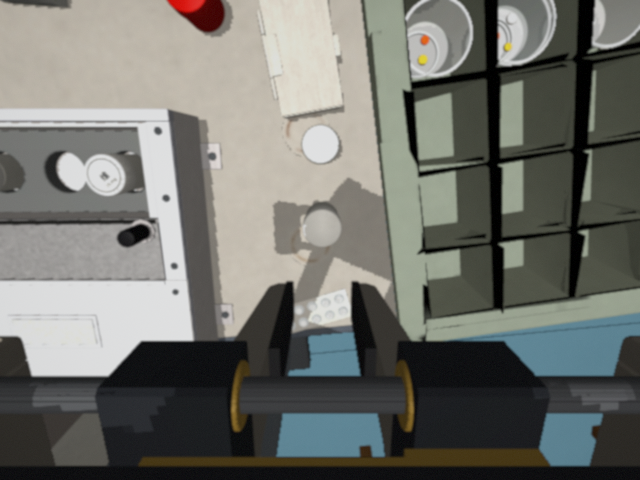

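The grip missed: the fingers closed to 30 mm and the vial still stands at (325,228). Checking the tool geometry against the image before trying again.

Run:
```python
from h import *
st,s=snap('wrist','w5');T=wristT(st,s);print(st['position'],np.abs(st['qvel']).max())
p=st['position'];R=qR(st['tool_rot'])
print('tcp px',proj_cam(s,T,[p, p+R@[0,15,0],p+R@[0,-15,0], p+R@[0,0,-19]]))
print('vial pred',proj_cam(s,T,[[504.8,-291,58],[504.8,-291,0]]))
c=s['pixels'][170:310,240:420][:,:,::-1]
cv2.imwrite('pics/w5c.png',cv2.resize(c,None,fx=4,fy=4,interpolation=2))
snap('top','top1')
a=cv2.imread('pics/top1.png');cv2.imwrite('pics/top1c.png',cv2.resize(a[200:320,400:560],None,fx=4,fy=4,interpolation=2))
```

```text
[ 506.34858285 -293.0890845   189.49597883] 0.08590777661865358
tcp px [[323.24854013 272.40460331]
 [346.97264893 272.41474739]
 [299.52288791 272.39445857]
 [323.37048067 283.77633254]]
vial pred [[320.46130416 229.04144567]
 [320.51813668 217.92494565]]
```

View pics/w5c.png

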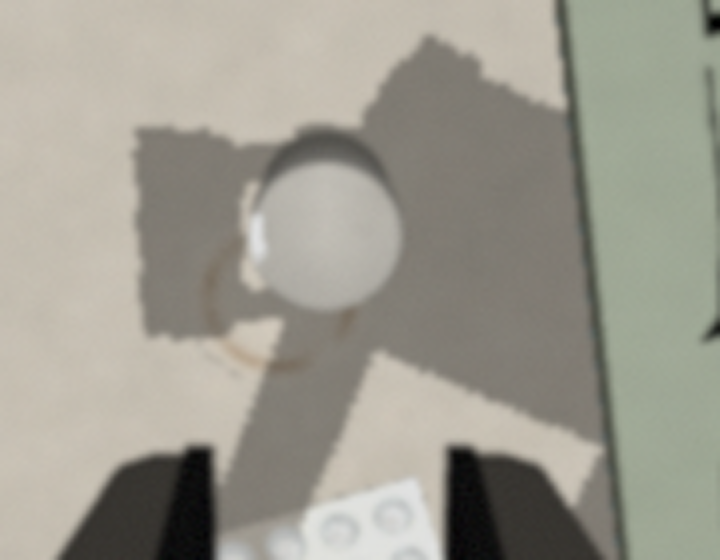

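View pics/top1c.png

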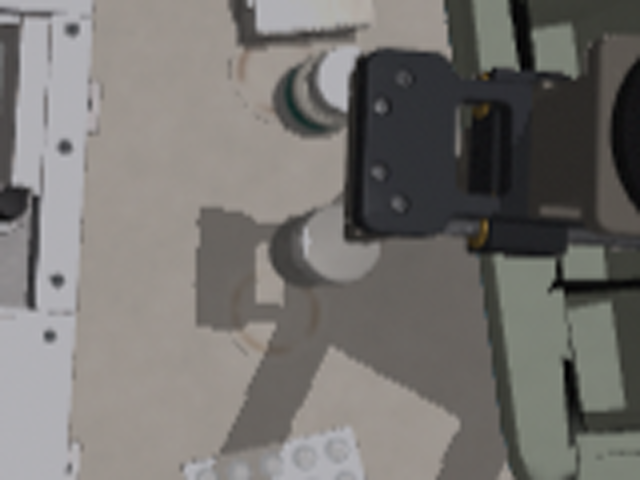

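Run:
```python
from h import *
st,s=snap('scene','sc1');T=s['cam_to_world'];p=st['position']
print(p,proj_cam(s,T,[p,p+[0,0,19],p+[0,0,39],[504.8,-291,58]]))
```

```text
[ 505.14564351 -292.38561257  185.30777103] [[417.30844059 317.85801864]
 [418.410012   308.69590164]
 [419.6061049  298.74761945]
 [409.99175322 372.33599745]]
```

View pics/sc1.png

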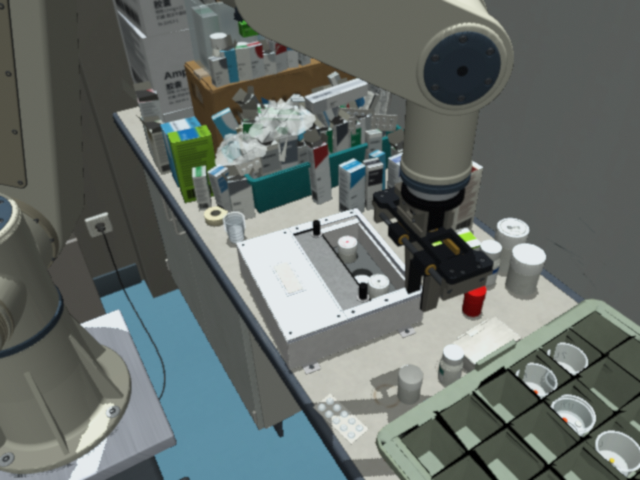

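Run:
```python
import cv2
a=cv2.imread('pics/sc1.png');cv2.imwrite('pics/sc1c.png',cv2.resize(a[180:420,340:520],None,fx=3,fy=2.5,interpolation=2))
```

```text
(no output)
```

View pics/sc1c.png

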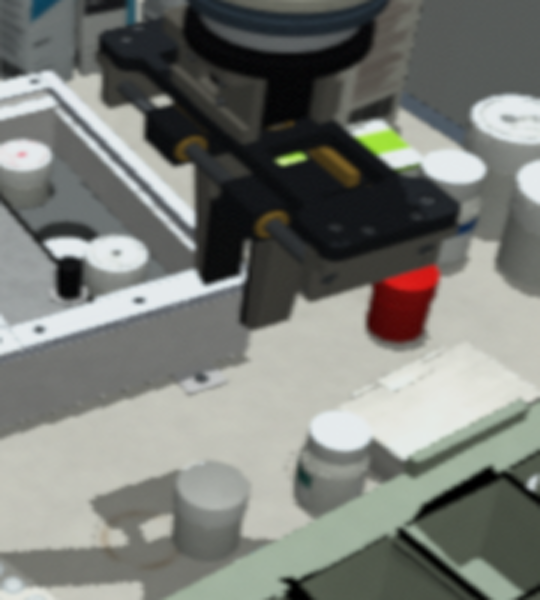

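Both the wrist and scene cameras show the visible fingertips ending about 38 mm above the reported TCP, which explains closing over the vial's top. I'll lower to TCP z≈5, which is safe whichever is true, and look.

Call:
jog_arm(
  rows="62 0 0 0.3 0 0 0; 62 0 0 0.6 0 0 0; 62 0 0 0.7 0 0 0; 62 0 0 0.7 0 0 0; 62 0 0 0.6 0 0 0; 62 0 0 0.4 0 0 0; 62 0 0 0.2 0 0 0; 62 0 0 0.06 0 0 0",
)

```text
t: 6.7
position: [503.3, -291.3, 3.9]
tool_rot: [-0.001, 0.999, -0.053, -0.001]
force: [-0.5, -0.8, -0.4]
width: 0.674
```

Run:
```python
from h import *
st,s=snap('wrist','w6');T=wristT(st,s);print(st['t'],st['position'],st['force'],st['width']*92)
snap('scene','sc2')
a=cv2.imread('pics/sc2.png');b=cv2.imread('pics/w6.png')
A=cv2.resize(a[260:430,340:500],(480,510),interpolation=2);B=cv2.resize(b[160:330,200:460],(300*1,196))
cv2.imwrite('pics/c6.png',np.hstack([A,cv2.copyMakeBorder(B,0,510-196,0,0,0)]))
```

```text
6.7 [ 503.33701996 -291.34915134    3.91291518] [-0.54949254 -0.83306753 -0.43718728] 61.97105109454581
```

View pics/c6.png

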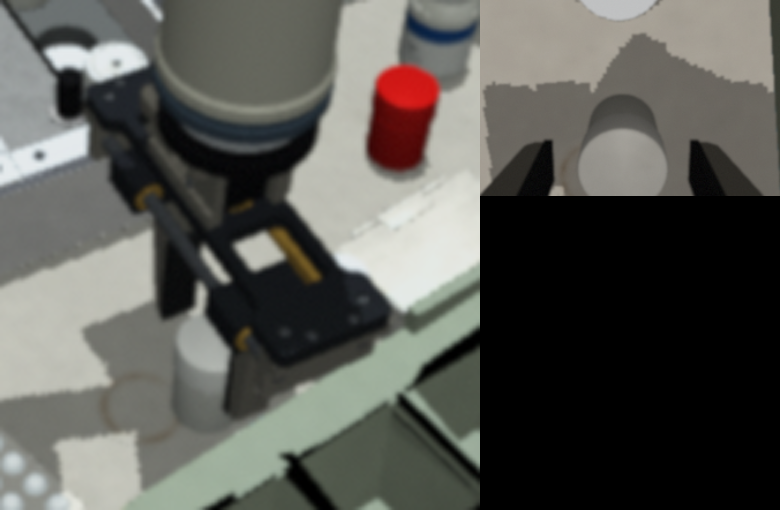

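The right finger's tip is about 40 mm above the bench, so the tips really are about 38 mm short of the reported TCP, and the vial sits centred between them. I'll lower 8 mm and grip.

Call:
jog_arm(
  rows="62 0 0 0.08 0 0 0; 62 0 0 0.08 0 0 0; 25 0 0 0 0 0 0; 25 0 0 0 0 0 0; 25 0 0 0 0 0 0; 25 0 0 0 0 0 0; 25 0 0 0 0 0 0; 25 0 0 -0.1 0 0 0",
  squeeze=12,
)

```text
t: 7.8
position: [503.9, -291.7, 2.1]
tool_rot: [-0.0, 0.999, -0.053, -0.0]
force: [0.5, 0.5, -0.3]
width: 0.426
```

Run:
```python
from h import *
b=np.load('b.npy');st=env.get_state();print(st['position'],st['width']*92)
R=qR(st['tool_rot']);p=np.array([504.2,-291.6,137])
w=box2w(b,[[49,0,0]])[0]
show([w[0],w[1],137],b[2],6,p,R)
```

```text
[ 503.88015344 -291.68899196    2.13023514] 39.20217528468717
0.17 -0.89 0 0 0 0; 0.17 -0.89 0 0 0 0; 0.18 -0.89 0 0 0 0; 0.17 -0.9 0 0 0 0; 0.18 -0.89 0 0 0 0; 0.17 -0.9 0 0 0.01 0
end [584.5 -30.7 137. ]
```

Call:
jog_arm(
  rows="25 0 0 -0.5 0 0 0; 25 0 0 -0.9 0 0 0; 25 0 0 -0.9 0 0 0; 25 0.12 -0.6 -0.4 0 0 0; 25 0.17 -0.89 0 0 0 0; 25 0.17 -0.89 0 0 0 0; 25 0.17 -0.89 0 0 0 0; 25 0.17 -0.89 0 0 0 0",
)

```text
t: 8.8
position: [566.4, -87.9, 137.6]
tool_rot: [0.0, 0.999, -0.053, 0.0]
force: [0.4, 0.1, -0.0]
width: 0.424
```

Call:
jog_arm(
  rows="25 0.16 -0.7 0 0 0 0; 25 0.07 -0.4 0 0 0 0; 25 0.01 -0.09 0 0 0 0; 25 0 0 0 0 0 0; 25 0 0 0 0 0 0; 25 0 0 0 0 0 0; 25 0 0 0 0 0 0; 25 0 0 0 0 0 0",
)

```text
t: 9.8
position: [584.4, -31.7, 137.3]
tool_rot: [-0.0, 0.999, -0.054, -0.0]
force: [0.5, 0.4, -1.1]
width: 0.424
```

Run:
```python
from h import *
b=np.load('b.npy')
st,s=snap('wrist','w7');T=wristT(st,s);print(st['t'],st['position'],st['force'],st['width']*92,qR(st['tool_rot'])[:,0],np.abs(st['qvel']).max())
print('tcp in box',w2box(b,st['position']))
P=box2w(b,[[49,0,4],[49,0,22],[49,66,64],[49,-66,64],[106,138,78.5],[106,-138,78.5],[6,105,70],[6,-105,70]])
print(proj_cam(s,T,P).round(1))
```

```text
9.8 [584.38211833 -31.68125776 137.27331922] [ 0.52628612  0.36226643 -1.12093171] 39.038188330979274 [ 9.94270020e-01 -1.06897710e-01 -8.14683736e-05] 0.0034773485267520824
tcp in box [[ 48.98759785  -0.81646088 137.27331922]]
[[321.9 226.1]
 [321.9 230.3]
 [242.8 241.9]
 [401.1 241.9]
 [137.7 173.7]
 [506.1 173.5]
 [198.6 292.6]
 [445.3 292.4]]
```

View pics/w7.png

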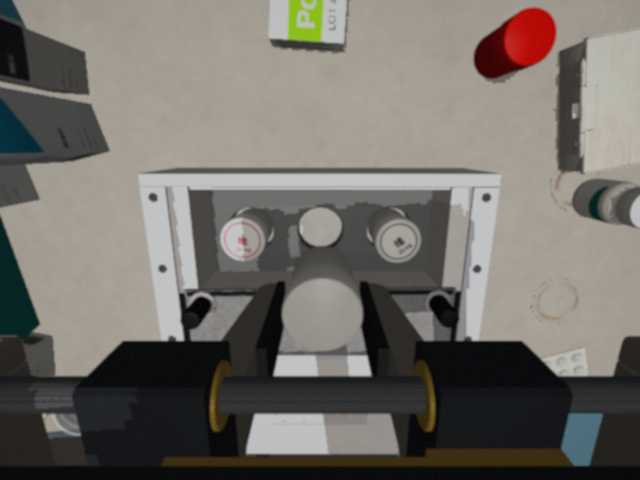

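The view shows the empty well floor at (320,228), the fixed vials at (243,242) and (398,241), and the held vial's cap at about (322,312). I'll refine the vial-to-well offset from this picture.

Run:
```python
import cv2,numpy as np
a=cv2.imread('pics/w7.png')
cv2.imwrite('pics/w7c.png',cv2.resize(a[190:360,210:430],None,fx=3.5,fy=3.5,interpolation=2))
```

```text
(no output)
```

View pics/w7c.png

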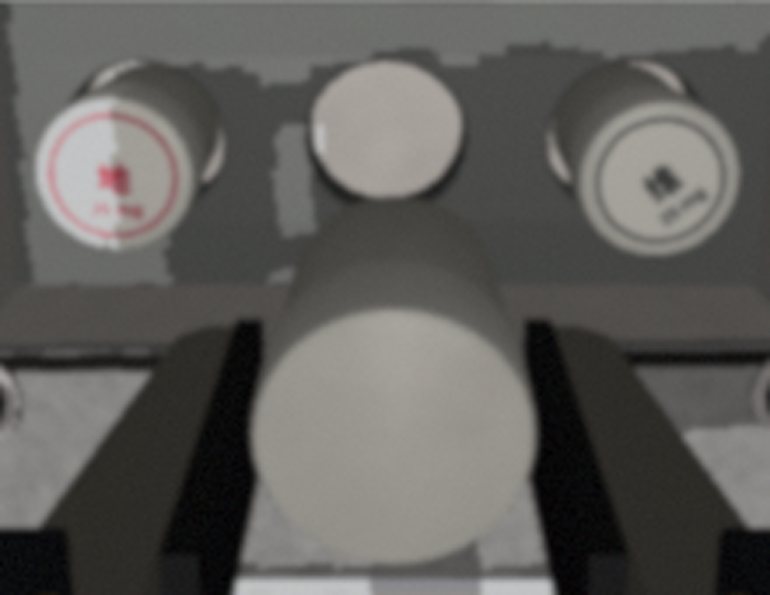

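Call:
jog_arm(
  rows="25 -0.02 -0.03 0.2 0 0 0; 25 0 0 0.4 0 0 0; 25 0 0 0.5 0 0 0; 25 0 0 0.5 0 0 0; 25 0 0 0.4 0 0 0; 25 0 0 0.2 0 0 0; 25 0 0 0.06 0 0 0; 25 0 0 0 0 0 0",
)

```text
t: 10.85
position: [583.9, -29.8, 24.6]
tool_rot: [-0.0, 0.999, -0.053, 0.0]
force: [-0.5, -0.1, -0.8]
width: 0.424
```

Run:
```python
from h import *
b=np.load('b.npy')
st,s=snap('wrist','w8');print(st['t'],st['position'],st['force'],st['width']*92,w2box(b,st['position']))
a=cv2.imread('pics/w8.png')
cv2.imwrite('pics/w8c.png',cv2.resize(a[190:360,160:480],None,fx=2.5,fy=2.5,interpolation=2))
```

```text
10.85 [583.92782485 -29.81959728  24.57263521] [-0.47647787 -0.05074253 -0.81546431] 39.018691878017606 [[48.33856127  0.98656819 24.57263521]]
```

View pics/w8c.png

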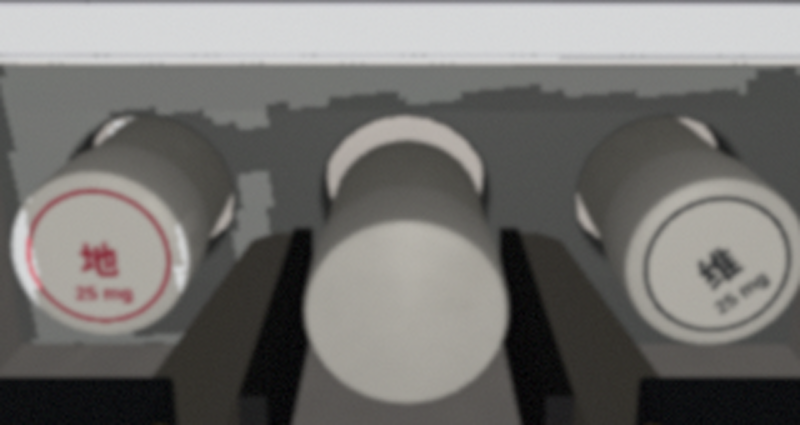

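The vial's lower end is centred over the well: hole 322–487 and vial 330–480 in the crop. Lowering.

Call:
jog_arm(
  rows="25 0 0 0.05 0 0 0; 25 0 0 0.07 0 0 0; 25 0 0 0.07 0 0 0; 25 0 0 0.07 0 0 0; 25 0 0 0.07 0 0 0; 25 0 0 0.05 0 0 0; 25 0 0 0.02 0 0 0; 25 0 0 0 0 0 0",
)

```text
t: 11.9
position: [583.6, -29.9, 4.3]
tool_rot: [-0.0, 0.999, -0.053, -0.0]
force: [0.5, -0.5, -1.0]
width: 0.423
```

Call:
jog_arm(
  rows="25 0 0 0.02 0 0 0; 25 0 0 0.02 0 0 0; 25 0 0 0.02 0 0 0; 25 0 0 0.01 0 0 0; 25 0 0 0 0 0 0; 25 0 0 0 0 0 0; 25 0 0 0 0 0 0; 25 0 0 0 0 0 0",
)

```text
t: 12.9
position: [583.8, -29.9, 1.4]
tool_rot: [0.0, 0.999, -0.053, 0.0]
force: [-2.4, -0.4, 6.8]
width: 0.425
```

Run:
```python
from h import *
st,s=snap('wrist','w9');print(st['t'],st['position'],st['force'],st['width']*92)
a=cv2.imread('pics/w9.png')
cv2.imwrite('pics/w9c.png',cv2.resize(a[190:360,160:480],None,fx=2.5,fy=2.5,interpolation=2))
```

```text
12.9 [583.82608767 -29.9013436    1.39803394] [-2.3926316  -0.42779463  6.8398371 ] 39.09892335892821
```

View pics/w9c.png

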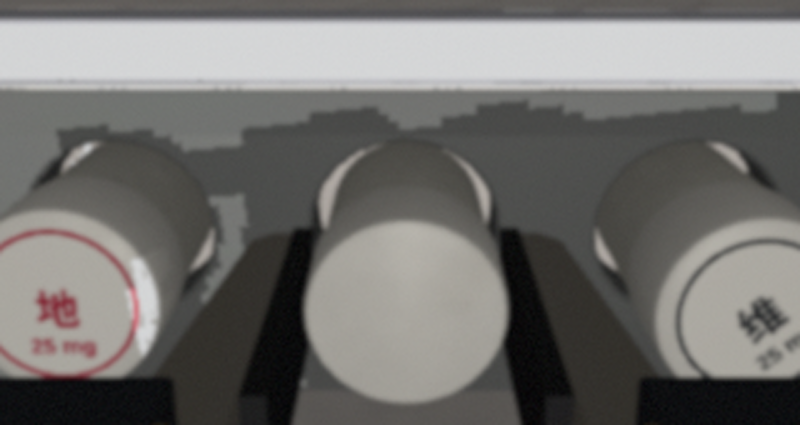

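Contact of about 7 N at the expected seated height. Releasing with a small opening and lifting.

Call:
jog_arm(
  rows="49 0 0 0 0 0 0; 49 0 0 0 0 0 0; 49 0 0 0 0 0 0; 49 0 0 -0.1 0 0 0; 49 0 0 -0.4 0 0 0; 49 0 0 -0.6 0 0 0; 49 0 0 -0.6 0 0 0; 49 0 0 -0.5 0 0 0",
)

```text
t: 13.95
position: [583.9, -29.9, 112.4]
tool_rot: [0.0, 0.999, -0.053, 0.0]
force: [-0.4, 0.1, 0.3]
width: 0.533
```

Run:
```python
from h import *
b=np.load('b.npy')
st,s=snap('wrist','w10');T=wristT(st,s);print(st['t'],st['position'],st['force'],st['width']*92,w2box(b,st['position']))
P=box2w(b,[[49,0,62],[49,66,64],[49,-66,64],[106,138,78.5],[106,-138,78.5],[-50,118,78.5],[-50,-118,78.5]])
print(proj_cam(s,T,P).round(1))
```

```text
13.95 [583.88416307 -29.8942266  112.35975247] [-0.42636592  0.13101959  0.31453919] 49.020345842741214 [[ 48.30305472   0.90773183 112.35975247]]
[[324.2 248.9]
 [237.9 249.7]
 [410.5 249.7]
 [121.6 175.4]
 [527.3 175.4]
 [177.  373.1]
 [471.1 373.1]]
```

View pics/w10.png

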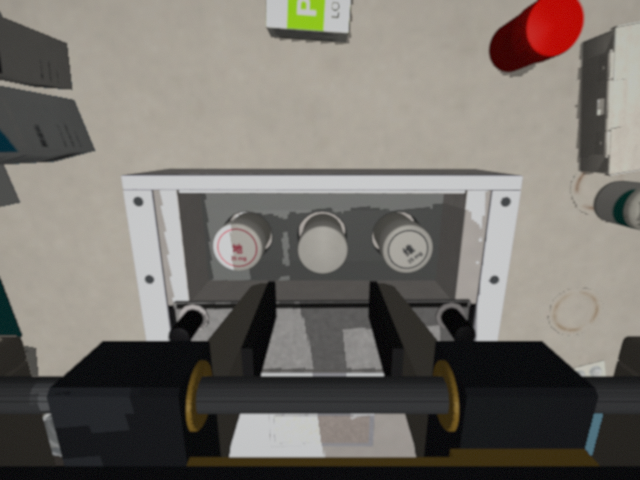

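The vial is seated upright, with its cap at (323,249) level with its twins and the fingers free. Now I'll shut the fingers and go behind the left knob.

Call:
jog_arm(
  rows="0 -0.3 -0.3 0 0 0 0; 0 -0.5 -0.56 0 0 0 0; 0 -0.5 -0.56 0 0 0 0; 0 -0.4 -0.46 0 0 0 0; 0 -0.07 -0.1 0.2 0 0 0; 0 0 0 0.4 0 0 0; 0 0 0 0.4 0 0 0; 0 0 0 0.2 0 0 0",
  squeeze=20,
)

```text
t: 15.0
position: [504.8, 77.7, 48.8]
tool_rot: [0.0, 0.999, -0.053, -0.001]
force: [-0.4, -0.7, -0.5]
width: 0.006
```

Run:
```python
from h import *
b=np.load('b.npy')
st,s=snap('wrist','w11');T=wristT(st,s);print(st['t'],st['position'],st['force'],st['width']*92,w2box(b,st['position']))
print(proj_cam(s,T,box2w(b,[[0,100,105],[0,100,73],[0,-100,105],[0,-100,73]])).round(1))
R=qR(st['tool_rot']);p=st['position'];print(proj_cam(s,T,[p+R@[10,0,0],p+R@[10,0,-38]]))
st,s=snap('top','top2')
a=s['pixels'][:,:,::-1];cv2.imwrite('pics/top2c.png',cv2.resize(a[170:350,250:450],None,fx=3,fy=3,interpolation=2))
st,s=snap('scene','sc3');a=s['pixels'][:,:,::-1];cv2.imwrite('pics/sc3c.png',cv2.resize(a[150:350,220:440],None,fx=3,fy=3,interpolation=2))
```

```text
15.0 [504.80518084  77.65047835  48.78632416] [-0.39135691 -0.70563057 -0.4523285 ] 0.5695287647024649 [[-41.72831503  99.4658439   48.78632416]]
[[322.7 228.4]
 [322.5 214.7]
 [772.  228.3]
 [697.7 214.6]]
[[323.26490099 257.37011935]
 [323.54068777 279.72155581]]
```

View pics/w11.png

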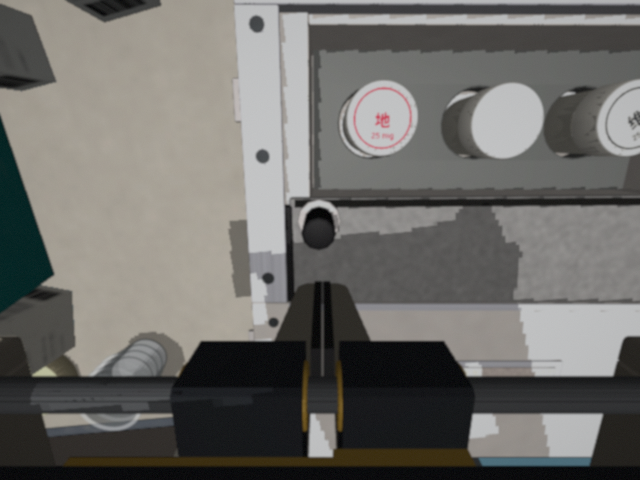

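View pics/sc3c.png

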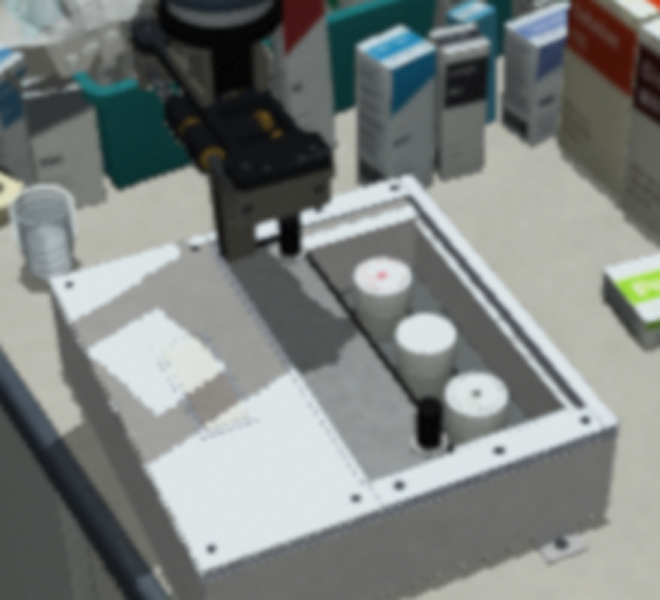

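View pics/top2c.png

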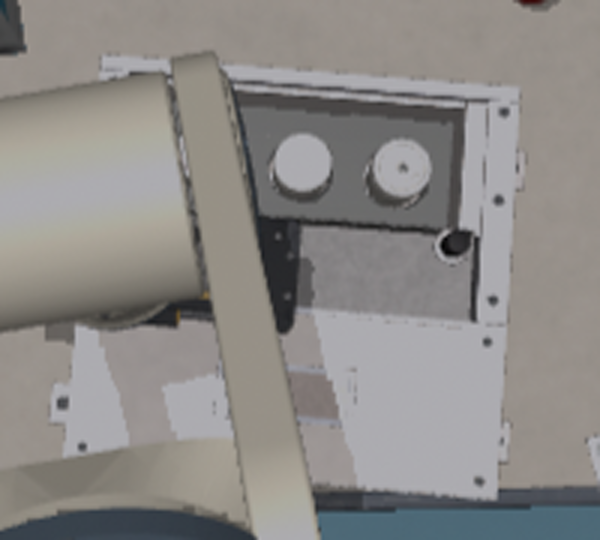

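The shut fingers stand behind the left knob, whose top is at (319,237) in the wrist view. First gentle push on the left.

Call:
jog_arm(
  rows="0 0.14 0 0 0 0 0; 0 0.1 0 0 0 0 0; 0 0.06 0 0 0 0 0; 0 0.06 0 0 0 0 0; 0 0.06 0 0 0 0 0; 0 0.06 0 0 0 0 0; 0 0.04 0 0 0 0 0; 0 0.02 0 0 0 0 0",
)

```text
t: 16.15
position: [533.0, 75.1, 50.7]
tool_rot: [0.0, 0.999, -0.053, -0.0]
force: [-1.1, 0.3, 2.3]
width: 0.005
```

Run:
```python
from h import *
b=np.load('b.npy')
st,s=snap('wrist','w12');print(st['t'],st['position'],st['force'],w2box(b,st['position']))
```

```text
16.15 [532.9906855   75.08946968  50.71636973] [-1.06573926  0.33236508  2.30000806] [[-13.43012874  99.90640154  50.71636973]]
```

View pics/w12.png

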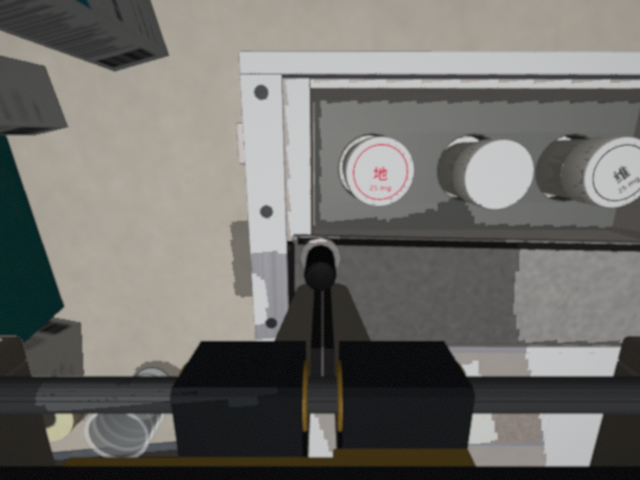

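Call:
jog_arm(
  rows="0 0.02 0 0 0 0 0; 0 0.02 0 0 0 0 0; 0 0.02 0 0 0 0 0; 0 0.02 0 0 0 0 0; 0 0.02 0 0 0 0 0; 0 0.02 0 0 0 0 0; 0 0.02 0 0 0 0 0; 0 0.02 0 0 0 0 0",
)

```text
t: 17.2
position: [540.5, 74.1, 50.7]
tool_rot: [0.0, 0.999, -0.053, -0.0]
force: [-3.9, -1.3, 2.4]
width: 0.004
```

Run:
```python
from h import *
b=np.load('b.npy')
st,s=snap('wrist','w13');print(st['t'],st['position'],st['force'],w2box(b,st['position']))
```

```text
17.2 [540.48615383  74.10600022  50.71824989] [-3.88631561 -1.33752903  2.41964488] [[-5.87264456 99.7228521  50.71824989]]
```

View pics/w13.png

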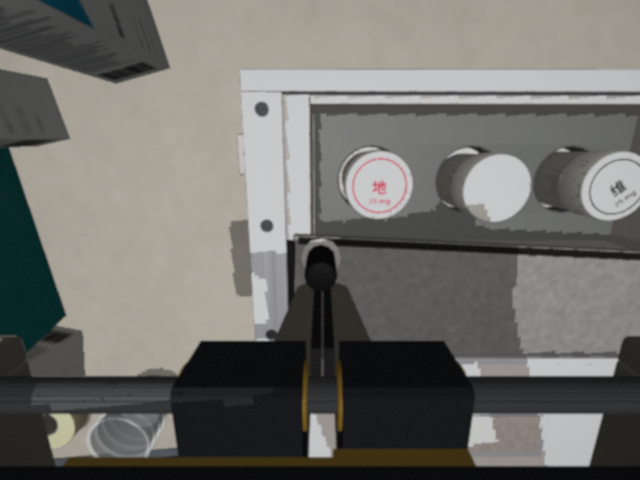

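The shutter moved: the left end leads by about 12 mm at 4 N (edge row 237 on the left to 257 on the right). Now the right knob.

Call:
jog_arm(
  rows="0 -0.4 0.2 0 0 0 0; 0 0 1 0 0 0 0; 0 0 1 0 0 0 0; 0 0 1 0 0 0 0; 0 0 0.8 0 0 0 0; 0 0.2 0 0 0 0 0; 0 0.06 0 0 0 0 0; 0 0.06 0 0 0 0 0",
)

```text
t: 18.25
position: [515.9, -123.2, 50.7]
tool_rot: [-0.0, 0.999, -0.053, -0.0]
force: [-0.9, -0.3, 1.2]
width: 0.005
```

```bash
cat > q.py <<'E'
from h import *
import sys
b=np.load('b.npy')
st,s=snap('wrist',sys.argv[1]);print(st['t'],st['force'].round(1),w2box(b,st['position']).round(1))
E
python3 q.py w14
```

```text
18.25 [-0.9 -0.3  1.2] [[ -9.4 -99.1  50.7]]
```

View pics/w14.png

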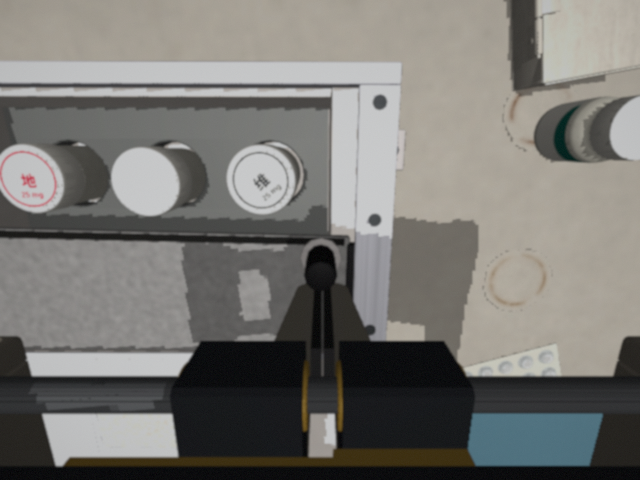

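Edge almost square; continuing the right push slowly.

Call:
jog_arm(
  rows="0 0.03 0 0 0 0 0; 0 0.04 0 0 0 0 0; 0 0.04 0 0 0 0 0; 0 0.04 0 0 0 0 0; 0 0.04 0 0 0 0 0; 0 0.04 0 0 0 0 0; 0 0.03 0 0 0 0 0; 0 0.02 0 0 0 0 0",
)

```text
t: 19.3
position: [529.4, -125.6, 50.7]
tool_rot: [-0.0, 0.999, -0.053, -0.0]
force: [-2.6, 1.4, 0.4]
width: 0.002
```

Call:
jog_arm(
  rows="0 -0.4 -0.2 0 0 0 0; 0 0 -1 0 0 0 0; 0 0 -1 0 0 0 0; 0 0 -1 0 0 0 0; 0 0 -0.8 0 0 0 0; 0 0.2 0 0 0 0 0; 0 0.06 0 0 0 0 0; 0 0.06 0 0 0 0 0",
)

```text
t: 20.3
position: [546.8, 72.6, 50.7]
tool_rot: [0.0, 0.999, -0.054, -0.0]
force: [-1.8, 0.8, 1.6]
width: 0.001
```

```bash
python3 q.py w15
```

```text
20.3 [-1.8  0.8  1.6] [[ 0.5 98.9 50.7]]
```

View pics/w15.png

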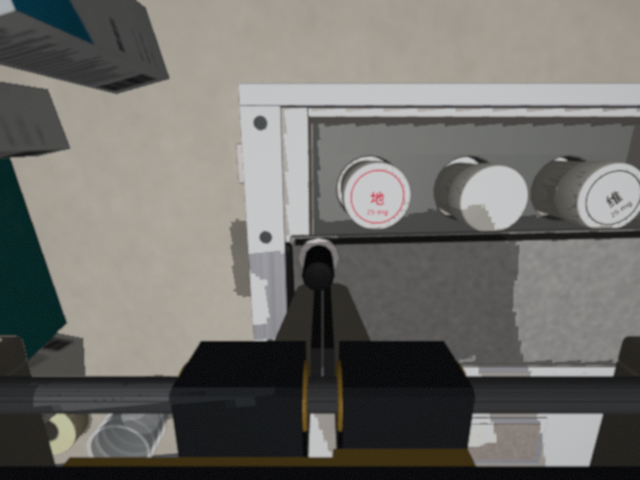

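Call:
jog_arm(
  rows="0 0.03 0 0 0 0 0; 0 0.04 0 0 0 0 0; 0 0.04 0 0 0 0 0; 0 0.04 0 0 0 0 0; 0 0.04 0 0 0 0 0; 0 0.04 0 0 0 0 0; 0 0.03 0 0 0 0 0; 0 0.02 0 0 0 0 0",
)

```text
t: 21.35
position: [560.6, 72.1, 50.7]
tool_rot: [0.0, 0.999, -0.053, -0.0]
force: [-3.2, -0.6, 0.8]
width: 0.002
```

Call:
jog_arm(
  rows="0 -0.4 0.2 0 0 0 0; 0 0 1 0 0 0 0; 0 0 1 0 0 0 0; 0 0 1 0 0 0 0; 0 0 0.8 0 0 0 0; 0 0.2 0 0 0 0 0; 0 0.06 0 0 0 0 0; 0 0.06 0 0 0 0 0",
)

```text
t: 22.35
position: [535.6, -125.3, 50.7]
tool_rot: [-0.0, 0.999, -0.053, -0.0]
force: [-1.0, 0.1, 0.8]
width: 0.008
```

Call:
jog_arm(
  rows="0 0.03 0 0 0 0 0; 0 0.04 0 0 0 0 0; 0 0.05 0 0 0 0 0; 0 0.05 0 0 0 0 0; 0 0.05 0 0 0 0 0; 0 0.04 0 0 0 0 0; 0 0.03 0 0 0 0 0; 0 0.02 0 0 0 0 0",
)

```text
t: 23.35
position: [550.6, -127.7, 50.7]
tool_rot: [-0.0, 0.999, -0.053, -0.0]
force: [-3.6, 1.7, 1.9]
width: 0.005
```

Call:
jog_arm(
  rows="0 -0.4 -0.2 0 0 0 0; 0 0 -1 0 0 0 0; 0 0 -1 0 0 0 0; 0 0 -1 0 0 0 0; 0 0 -0.8 0 0 0 0; 0 0.2 0 0 0 0 0; 0 0.06 0 0 0 0 0; 0 0.06 0 0 0 0 0",
)

```text
t: 24.35
position: [568.3, 70.3, 50.7]
tool_rot: [0.0, 0.999, -0.054, -0.0]
force: [-2.0, 0.6, 0.5]
width: 0.006
```

```bash
python3 q.py w16
```

```text
24.35 [-2.   0.6  0.5] [[22.2 98.8 50.7]]
```

View pics/w16.png

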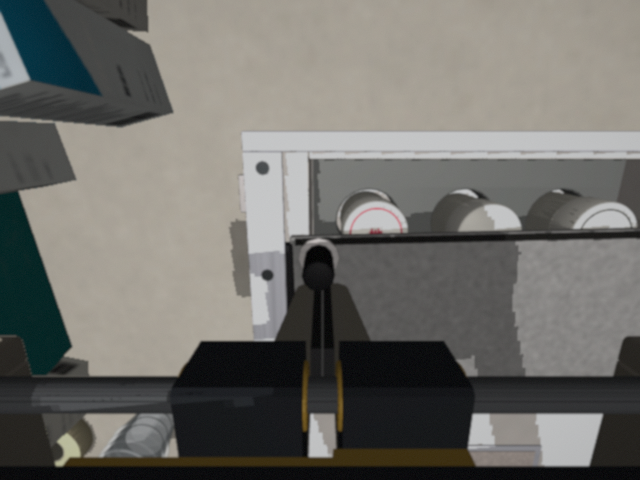

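Going smoothly at 2–4 N, with the edge square to within a few mm. Continuing.

Call:
jog_arm(
  rows="0 0.03 0 0 0 0 0; 0 0.04 0 0 0 0 0; 0 0.05 0 0 0 0 0; 0 0.05 0 0 0 0 0; 0 0.05 0 0 0 0 0; 0 0.04 0 0 0 0 0; 0 0.03 0 0 0 0 0; 0 0.01 0 0 0 0 0",
)

```text
t: 25.4
position: [582.8, 69.6, 50.7]
tool_rot: [0.0, 0.999, -0.053, -0.0]
force: [-3.3, -0.2, 1.6]
width: -0.001
```

Call:
jog_arm(
  rows="0 -0.4 0.2 0 0 0 0; 0 0 1 0 0 0 0; 0 0 1 0 0 0 0; 0 0 1 0 0 0 0; 0 0 0.8 0 0 0 0; 0 0.2 0 0 0 0 0; 0 0.06 0 0 0 0 0; 0 0.06 0 0 0 0 0",
)

```text
t: 26.4
position: [558.1, -127.7, 50.7]
tool_rot: [-0.0, 0.999, -0.053, -0.0]
force: [-2.3, -0.3, 1.5]
width: 0.005
```

Call:
jog_arm(
  rows="0 0.03 0 0 0 0 0; 0 0.04 0 0 0 0 0; 0 0.05 0 0 0 0 0; 0 0.05 0 0 0 0 0; 0 0.05 0 0 0 0 0; 0 0.04 0 0 0 0 0; 0 0.03 0 0 0 0 0; 0 0.02 0 0 0 0 0",
)

```text
t: 27.4
position: [573.0, -130.1, 50.7]
tool_rot: [-0.0, 0.999, -0.053, -0.0]
force: [-3.5, 2.1, 1.3]
width: 0.003
```

Call:
jog_arm(
  rows="0 -0.4 -0.2 0 0 0 0; 0 0 -1 0 0 0 0; 0 0 -1 0 0 0 0; 0 0 -1 0 0 0 0; 0 0 -0.8 0 0 0 0; 0 0.2 0 0 0 0 0; 0 0.06 0 0 0 0 0; 0 0.06 0 0 0 0 0",
)

```text
t: 28.4
position: [590.7, 67.8, 50.7]
tool_rot: [0.0, 0.999, -0.054, -0.0]
force: [-1.6, -0.3, 0.3]
width: 0.004
```

```bash
python3 q.py w17
```

```text
28.4 [-1.6 -0.3  0.3] [[44.7 98.8 50.7]]
```

View pics/w17.png

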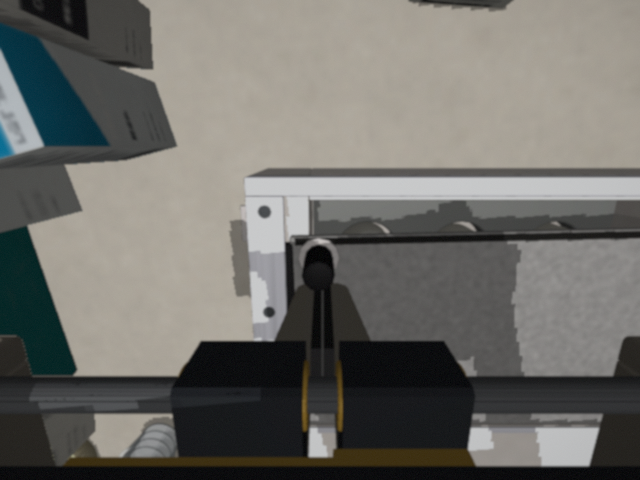

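Call:
jog_arm(
  rows="0 0.03 0 0 0 0 0; 0 0.04 0 0 0 0 0; 0 0.05 0 0 0 0 0; 0 0.05 0 0 0 0 0; 0 0.04 0 0 0 0 0; 0 0.03 0 0 0 0 0; 0 0.02 0 0 0 0 0; 0 0 0 0 0 0 0",
)

```text
t: 29.45
position: [603.5, 67.5, 50.7]
tool_rot: [0.0, 0.999, -0.053, -0.0]
force: [-1.6, -0.0, -0.4]
width: 0.004
```

Call:
jog_arm(
  rows="0 -0.4 0.2 0 0 0 0; 0 0 1 0 0 0 0; 0 0 1 0 0 0 0; 0 0 1 0 0 0 0; 0 0 0.8 0 0 0 0; 0 0.2 0 0 0 0 0; 0 0.06 0 0 0 0 0; 0 0.06 0 0 0 0 0",
)

```text
t: 30.45
position: [578.4, -129.8, 50.7]
tool_rot: [-0.0, 0.999, -0.053, -0.0]
force: [-2.7, -0.4, 1.7]
width: 0.007
```

Call:
jog_arm(
  rows="0 0.03 0 0 0 0 0; 0 0.03 0 0 0 0 0; 0 0.04 0 0 0 0 0; 0 0.04 0 0 0 0 0; 0 0.03 0 0 0 0 0; 0 0.02 0 0 0 0 0; 0 0.01 0 0 0 0 0; 0 0 0 0 0 0 0",
)

```text
t: 31.45
position: [588.3, -132.0, 50.8]
tool_rot: [0.0, 0.999, -0.053, 0.0]
force: [-0.3, -0.4, 0.6]
width: 0.004
```

```bash
python3 q.py w18
```

```text
31.45 [-0.3 -0.4  0.6] [[  63.6 -100.2   50.8]]
```

View pics/w18.png

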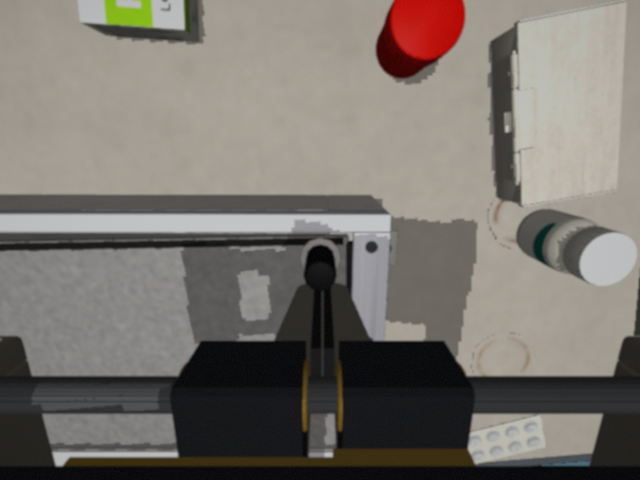

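Right end nearly home (edge row 238, bar face row 233). Now the left.

Call:
jog_arm(
  rows="0 -0.4 -0.2 0 0 0 0; 0 0 -1 0 0 0 0; 0 0 -1 0 0 0 0; 0 0 -1 0 0 0 0; 0 0 -0.8 0 0 0 0; 0 0.2 0 0 0 0 0; 0 0.06 0 0 0 0 0; 0 0.04 0 0 0 0 0",
)

```text
t: 32.5
position: [604.7, 66.2, 50.7]
tool_rot: [0.0, 0.999, -0.054, -0.0]
force: [0.1, -0.5, -0.4]
width: 0.006
```

Call:
jog_arm(
  rows="0 0.02 0 0 0 0 0; 0 0.02 0 0 0 0 0; 0 0.02 0 0 0 0 0; 0 0.02 0 0 0 0 0; 0 0.02 0 0 0 0 0; 0 0.01 0 0 0 0 0; 0 0 0 0 0 0 0; 0 0 0 0 0 0 0",
)

```text
t: 33.5
position: [610.2, 67.0, 50.8]
tool_rot: [-0.0, 0.999, -0.053, 0.0]
force: [-0.1, -0.1, -1.1]
width: 0.008
```

```bash
python3 q.py w19
```

```text
33.5 [-0.1 -0.1 -1.1] [[ 64.2 100.   50.8]]
```

View pics/w19.png

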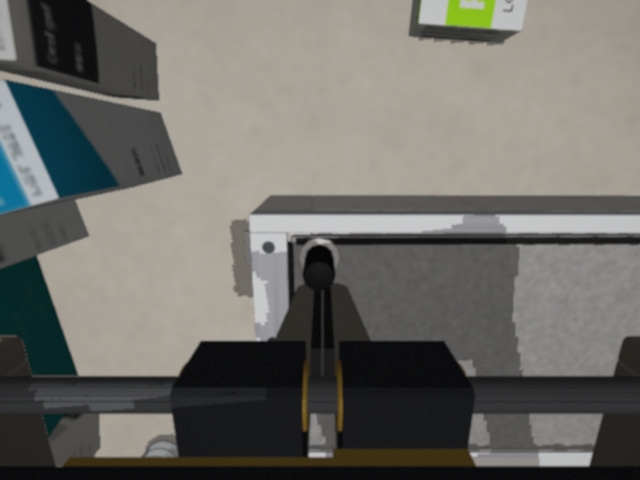

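Square, with a few mm left. Creeping forward on the left.

Call:
jog_arm(
  rows="0 0.01 0 0 0 0 0; 0 0.01 0 0 0 0 0; 0 0.01 0 0 0 0 0; 0 0.01 0 0 0 0 0; 0 0.01 0 0 0 0 0; 0 0.01 0 0 0 0 0; 0 0 0 0 0 0 0; 0 0 0 0 0 0 0",
)

```text
t: 34.55
position: [613.1, 66.5, 50.8]
tool_rot: [0.0, 0.999, -0.053, 0.0]
force: [-1.2, -0.5, 1.4]
width: 0.008
```

Call:
jog_arm(
  rows="0 0.01 0 0 0 0 0; 0 0.01 0 0 0 0 0; 0 0.01 0 0 0 0 0; 0 0.01 0 0 0 0 0; 0 0 0 0 0 0 0; 0 0 0 0 0 0 0; 0 0 0 0 0 0 0; 0 0 0 0 0 0 0",
)

```text
t: 35.55
position: [613.3, 66.5, 50.7]
tool_rot: [0.0, 0.999, -0.053, -0.002]
force: [-8.0, 0.1, 6.3]
width: 0.005
```

```bash
python3 q.py w20;python3 -c "
import cv2
a=cv2.imread('pics/w20.png');cv2.imwrite('pics/w20c.png',cv2.resize(a[180:320,230:500],None,fx=2.9,fy=2.9,interpolation=2))"
```

```text
35.55 [-8.   0.1  6.3] [[67.4 99.9 50.7]]
```

View pics/w20c.png

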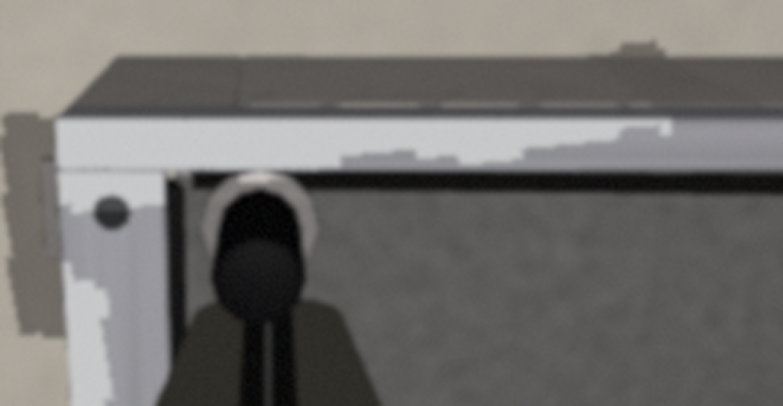

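Left end is home (8 N). Now the right knob.

Call:
jog_arm(
  rows="0 -0.4 0.2 0 0 0 0; 0 0 1 0 0 0 0; 0 0 1 0 0 0 0; 0 0 1 0 0 0 0; 0 0 0.8 0 0 0 0; 0 0.2 0 0 0 0 0; 0 0.06 0 0 0 0 0; 0 0.02 0 0 0 0 0",
)

```text
t: 36.6
position: [588.3, -130.8, 50.7]
tool_rot: [-0.0, 0.999, -0.053, 0.0]
force: [0.3, 0.4, -0.4]
width: 0.003
```

Call:
jog_arm(
  rows="0 0.02 0 0 0 0 0; 0 0.02 0 0 0 0 0; 0 0.02 0 0 0 0 0; 0 0.01 0 0 0 0 0; 0 0.01 0 0 0 0 0; 0 0.01 0 0 0 0 0; 0 0 0 0 0 0 0; 0 0 0 0 0 0 0",
)

```text
t: 37.6
position: [591.8, -132.3, 50.7]
tool_rot: [-0.0, 0.999, -0.053, -0.0]
force: [-3.7, 0.6, 2.2]
width: 0.005
```

```bash
python3 q.py w21;python3 -c "
import cv2
a=cv2.imread('pics/w21.png');cv2.imwrite('pics/w21c.png',cv2.resize(a[180:320,150:420],None,fx=2.9,fy=2.9,interpolation=2))"
```

```text
37.6 [-3.7  0.6  2.2] [[  67.  -100.1   50.7]]
```

View pics/w21c.png

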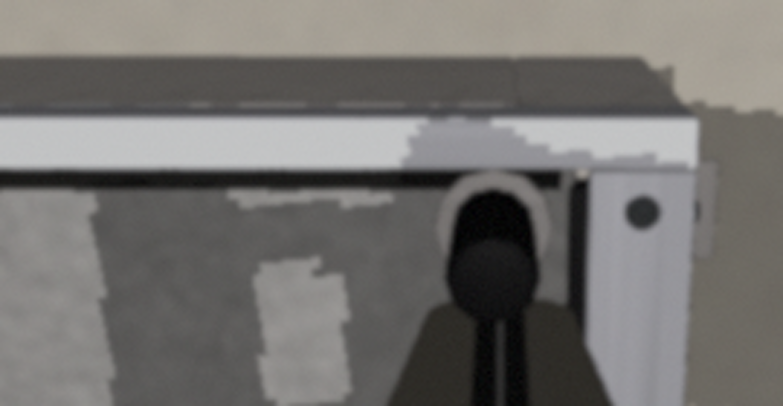

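Call:
jog_arm(
  rows="0 0.01 0 0 0 0 0; 0 0.01 0 0 0 0 0; 0 0.01 0 0 0 0 0; 0 0 0 0 0 0 0; 0 0 0 0 0 0 0; 0 0 0 0 0 0 0; 0 0 0 0 0 0 0; 0 0 0 0 0 0 0",
)

```text
t: 38.65
position: [591.8, -132.3, 50.6]
tool_rot: [-0.0, 0.999, -0.053, -0.002]
force: [-9.0, 1.6, 5.1]
width: 0.003
```

Call:
jog_arm(
  rows="0 0.01 0 0 0 0 0; 0 0.01 0 0 0 0 0; 0 0.01 0 0 0 0 0; 0 0 0 0 0 0 0; 0 0 0 0 0 0 0; 0 0 0 0 0 0 0; 0 0 0 0 0 0 0; 0 0 0 0 0 0 0",
)

```text
t: 39.65
position: [592.1, -132.3, 50.7]
tool_rot: [-0.0, 0.999, -0.053, -0.003]
force: [-13.2, 1.7, 10.3]
width: 0.004
```

Call:
jog_arm(
  rows="0 0.01 0 0 0 0 0; 0 0 0 0 0 0 0; 0 0 0 0 0 0 0; 0 0 0 0 0 0 0; 0 0 0 0 0 0 0; 0 0 0 0 0 0 0; 0 0 0 0 0 0 0; 0 0 0 0 0 0 0",
)

```text
t: 40.65
position: [592.2, -132.3, 50.7]
tool_rot: [-0.0, 0.999, -0.053, -0.003]
force: [-15.3, 2.6, 10.6]
width: 0.004
```

Call:
jog_arm(
  rows="0 -0.1 0 0 0 0 0; 0 -0.4 0.2 0 0 0 0; 0 0 -1 0 0 0 0; 0 0 -1 0 0 0 0; 0 0 -1 0 0 0 0; 0 0 -1 0 0 0 0; 0 0.2 -0.2 0 0 0 0; 0 0.14 0 0 0 0 0",
)

```text
t: 41.65
position: [610.5, 67.1, 51.0]
tool_rot: [0.0, 0.999, -0.053, 0.001]
force: [-0.5, 0.2, -0.6]
width: -0.002
```

```bash
python3 q.py w22;python3 -c "
import cv2
a=cv2.imread('pics/w22.png');cv2.imwrite('pics/w22c.png',cv2.resize(a[180:320,230:500],None,fx=2.9,fy=2.9,interpolation=2))"
```

```text
41.65 [-0.5  0.2 -0.6] [[ 64.5 100.2  51. ]]
```

View pics/w22c.png

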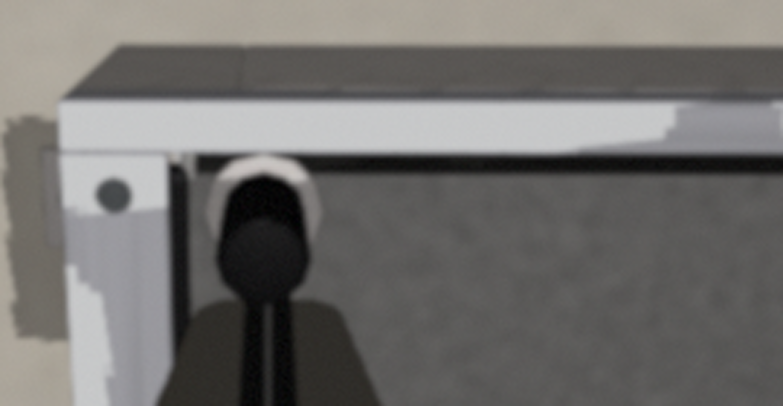

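Call:
jog_arm(
  rows="0 0.04 0 0 0 0 0; 0 0.02 0 0 0 0 0; 0 0.02 0 0 0 0 0; 0 0.02 0 0 0 0 0; 0 0.01 0 0 0 0 0; 0 0.01 0 0 0 0 0; 0 0 0 0 0 0 0; 0 0 0 0 0 0 0",
)

```text
t: 42.7
position: [613.3, 66.0, 50.5]
tool_rot: [0.0, 0.999, -0.053, -0.002]
force: [-6.5, -3.2, 4.6]
width: 0.005
```

Call:
jog_arm(
  rows="0 0.01 0 0 0 0 0; 0 0.01 0 0 0 0 0; 0 0.01 0 0 0 0 0; 0 0.01 0 0 0 0 0; 0 0 0 0 0 0 0; 0 0 0 0 0 0 0; 0 0 0 0 0 0 0; 0 0 0 0 0 0 0",
)

```text
t: 43.7
position: [613.4, 66.0, 50.5]
tool_rot: [0.0, 0.999, -0.053, -0.003]
force: [-13.2, -1.1, 10.2]
width: 0.002
```

Call:
jog_arm(
  rows="0 0.01 0 0 0 0 0; 0 0 0 0 0 0 0; 0 0 0 0 0 0 0; 0 0 0 0 0 0 0; 0 0 0 0 0 0 0; 0 0 0 0 0 0 0; 0 0 0 0 0 0 0; 0 0 0 0 0 0 0",
)

```text
t: 44.7
position: [613.5, 66.0, 50.5]
tool_rot: [0.0, 0.999, -0.053, -0.004]
force: [-13.9, 0.3, 11.2]
width: 0.001
```

Call:
jog_arm(
  rows="0 0 0 0 0 0 0; 0 0 0 0 0 0 0; 0 0 0 0 0 0 0; 0 0 0 0 0 0 0; 0 -0.04 0 0 0 0 0; 0 -0.06 0 0 0 0 0; 0 -0.3 0 0 0 0 0; 0 -0.3 0 -0.2 0 0 0",
)

```text
t: 45.7
position: [581.1, 69.9, 60.4]
tool_rot: [0.0, 0.999, -0.053, -0.001]
force: [-0.7, -0.4, 0.3]
width: 0.005
```

Call:
jog_arm(
  rows="0 0 0.8 -0.5 0 0 0; 0 0 0.8 -0.6 0 0 0; 0 -0.5 0.4 -0.4 0 0 0; 0 -0.6 0 -0.4 0 0 0; 0 -0.6 0 0 0 0 0; 0 -0.3 0 0 0 0 0; 0 0 0 0 0 0 0; 0 0 0 0 0 0 0",
)

```text
t: 46.7
position: [473.6, -18.9, 155.9]
tool_rot: [-0.0, 0.999, -0.053, 0.0]
force: [-0.1, 0.2, 0.5]
width: 0.006
```

```bash
python3 q.py w23
python3 - <<'E'
from h import *
st,s=snap('top','top3');a=s['pixels'][:,:,::-1];A=cv2.resize(a[170:350,250:450],None,fx=2.9,fy=2.9,interpolation=2);cv2.imwrite('pics/top3c.png',A)
st,s=snap('scene','sc4');a=s['pixels'][:,:,::-1];cv2.imwrite('pics/sc4c.png',cv2.resize(a[150:350,220:440],None,fx=3,fy=3,interpolation=2))
E
```

```text
46.7 [-0.1  0.2  0.5] [[-6.250e+01  1.000e-01  1.559e+02]]
```

View pics/w23.png

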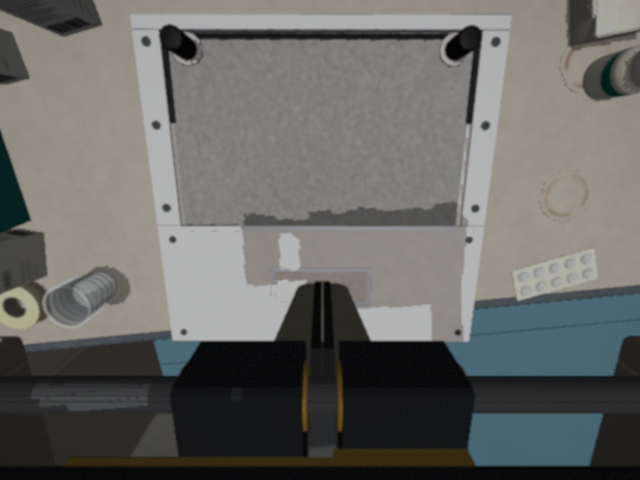

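View pics/sc4c.png

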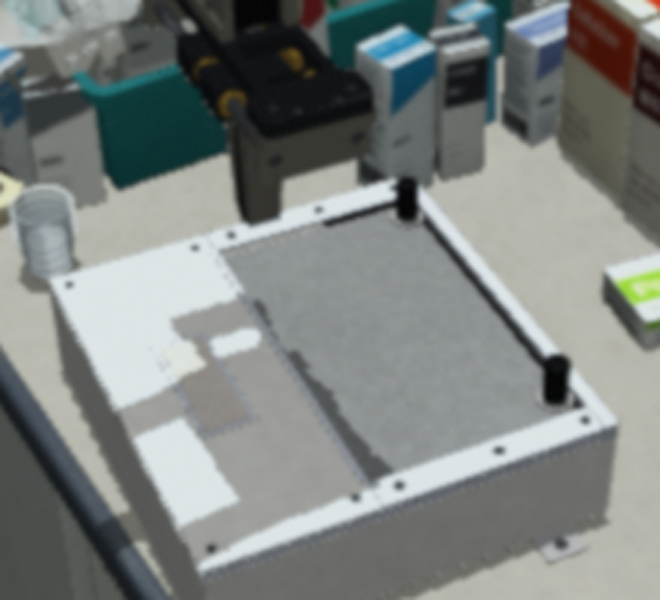

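View pics/top3c.png

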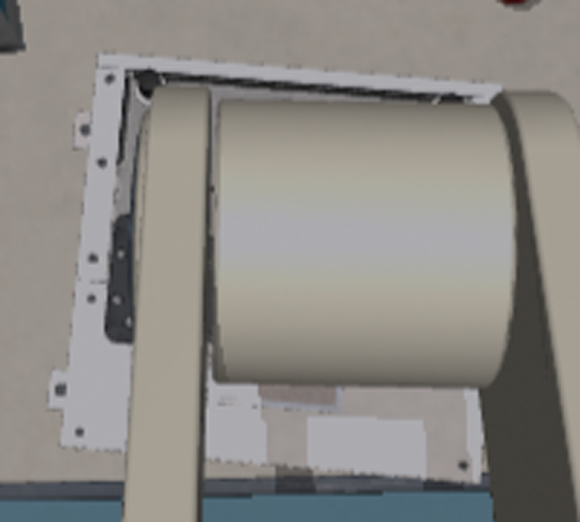

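```bash
python3 -c "
import cv2,numpy as np
a=cv2.imread('pics/w23.png');
L=cv2.resize(a[10:70,130:260],None,fx=6,fy=4.5,interpolation=2);R=cv2.resize(a[10:70,380:510],None,fx=6,fy=4.5,interpolation=2)
cv2.imwrite('pics/w23c.png',np.vstack([L,R]))
g=a.mean(2)
for u in (210,230,260,320,380,410,430): print(u,g[24:46,u].astype(int))"
```

```text
210 [173 174 174 169 150 112  73  56  49  36  27  24  22  28  55  88 111 119
 122 123 124 124]
230 [173 174 174 169 153 114  76  57  52  42  28  22  24  22  45  79 107 116
 116 116 116 118]
260 [174 174 174 170 153 117  76  55  46  34  27  22  23  24  50  86 115 124
 126 127 126 125]
320 [174 175 175 170 151 114  73  54  49  37  30  24  23  26  40  68  92 110
 121 124 126 125]
380 [174 175 175 173 159 125  83  59  61  57  38  24  20  24  34  65  99 120
 126 127 124 125]
410 [174 174 174 172 160 127  83  63  68  67  46  27  21  24  45  83 110 122
 123 125 127 128]
430 [174 174 173 171 157 125  81  61  66  64  43  22  21  25  37  69 101 120
 125 125 125 124]
```

View pics/w23c.png

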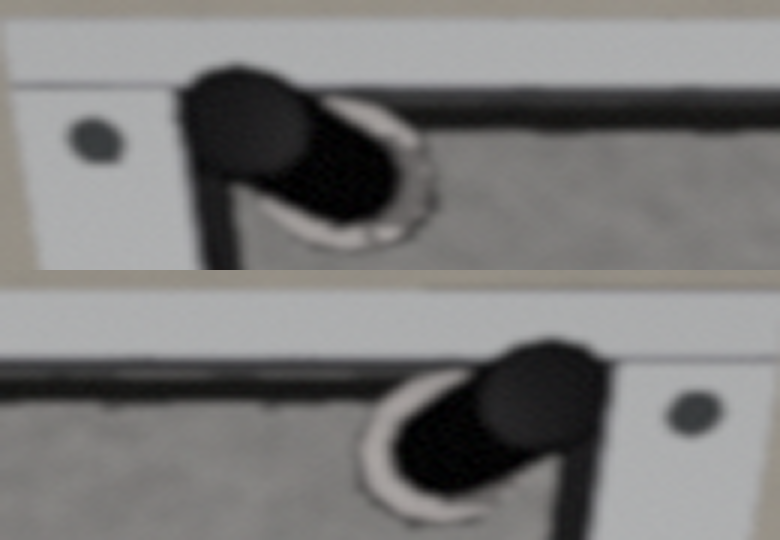

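The front edge lies at row 39 ±0.5 px across its whole width, so it is square against the bar. Handing in.

```bash
python3 -c "
from cell import env
print(env.get_state()['force']);print(env.close_job())"
```

```text
[-0.42396848  0.03658591 -0.00868246]
the job is handed in; nothing more can be done
None
```

The white vial is upright in the middle well, and the shutter is closed, square and fully home against the stop bar. I handed the job in at about 47 s with the arm clear.

- **Vial:** The first grasp missed and closed just over the cap. Both cameras showed the visible fingertips about 38 mm short of the reported tool point, so I corrected for that and the second grasp held. The vial touched the well floor at about 7 N, and after release it stood level with its twins.
- **Shutter:** I worked it out with alternating pushes on the two knobs, with 2–4 N measured while it slid and no jamming. One end led by about 12 mm once, at the start. Afterwards the lead stayed around 10 mm or less.
- **Bedding push:** I pressed each end against the bar and held it: 15.3 N on the right knob, then 13.9 N on the left, slightly under the 15 N asked. Each push also showed an upward force of about 10 N at the tool, and I don't know the cause.
- **Last checks:** In the final wrist picture the shutter's edge sits at the same row across its width, to within about half a pixel. The force reading was near zero. The bystander items that were in view stood where they were; I did not check the red vial or the bottle separately after the last move.

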